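# Tighten the filter holder's clamp screws in order round the rim

## Task

The filter holder on the bench weeps at its spout: tighten its three square-headed clamp screws clockwise (seen from above), in order round the rim. Give the screw above the spout two quarter turns, letting go of it after the first and taking its head afresh for the second; then go on round the rim anticlockwise and give each of the other two screws one quarter turn, letting go after each. Leave the timer, the slide carton and the tape roll where they are.

Things in the scene. Friction and masses are not known exactly. Their poses are not given: they have to be found in the camera images.
- screw_spout_head (a point): the screw right above the spout: centre of its square steel head, 16 x 16 mm, 26 mm high, flats upright and free all round; rim top 31 mm below this point. z up; x, y square to the flats, x along the small dark ridge that runs from the middle of the head's top to one edge (it may point any way at the start)
- screw_spout (a joint): turning angle of that screw's head about its own upright axis, rad: 0 at the start of the episode, growing clockwise seen from above (tightening), pi/2 a quarter turn. The head stays at its height, turns with steady friction (about 0.08 N m) and stays where it is left; no clicks or stops near the working range
- screw_second_head (a point): the next screw after the spout one, 120 degrees on round the rim, anticlockwise seen from above: centre of its square steel head, 16 x 16 mm, 26 mm high, flats upright and free all round; rim top 31 mm below this point. z up; x, y square to the flats, x along the small dark ridge that runs from the middle of the head's top to one edge (it may point any way at the start)
- screw_second (a joint): turning angle of that screw's head about its own upright axis, rad: 0 at the start of the episode, growing clockwise seen from above (tightening), pi/2 a quarter turn. The head stays at its height, turns with steady friction (about 0.08 N m) and stays where it is left; no clicks or stops near the working range
- screw_third_head (a point): the last screw (240 degrees anticlockwise from the spout one, seen from above): centre of its square steel head, 16 x 16 mm, 26 mm high, flats upright and free all round; rim top 31 mm below this point. z up; x, y square to the flats, x along the small dark ridge that runs from the middle of the head's top to one edge (it may point any way at the start)
- screw_third (a joint): turning angle of that screw's head about its own upright axis, rad: 0 at the start of the episode, growing clockwise seen from above (tightening), pi/2 a quarter turn. The head stays at its height, turns with steady friction (about 0.08 N m) and stays where it is left; no clicks or stops near the working range
- filter_holder: round steel filter holder, 184 mm across, rim top 50 mm high, fixed to the bench; origin at the centre of its underside, z up; a low hose nozzle stands at its middle (top at 75 mm, 16 mm thick), the spout points along its -x. The three screws stand on a circle of radius 70 mm about its axis
- spout_end (a point): end of the short steel spout (20 mm thick, 18 mm above the bench) that sticks out sideways below the rim, 116 mm from the holder's axis; the nearest screw is the one above it
- bench_timer: white kitchen timer with a grey display, 54 x 74 x 29 mm, lying beside the holder, loose; origin at the centre of its underside. A bystander
- slide_carton: carton of microscope slides, 30 x 80 x 28 mm, loose, beside the holder; origin at the centre of its underside. A bystander
- tape: roll of black tape lying flat, 68 mm wide, 19 mm high, loose; origin at the centre of its underside. A bystander

How it is judged:
By the outcome, as a careful person would: the job done as asked, in the order asked, and still so for the second after the job is handed in, with the robot touching nothing.
It also fails if it takes over 72 s, if anything falls off the work surface, if the arm or the gripper's body presses on something with over 40 N, if the wrist force passes 120 N, or if a joint passes its speed limit or range.

## Robot

A 6-joint arm with a two-finger parallel gripper is mounted at the origin on a cart in front of the work surface, level with it; the furniture and walls round the work are solid. World frame = base frame: x ahead of the robot, y to its left, z up, the work surface at z = 0. Lengths are in m, angles in rad, forces in N, time in s.
With the tool pointing down it reaches from about 0.325 to 0.9 m from the base axis. Payload 6.1 kg.
Tool frame: the origin (TCP) lies on the front face of the gripper's body, between the roots of the fingers; the fingertips stand 70 mm ahead of it and the grasp point (between the pads) lies 51 mm ahead of it (manip.tip_reach is the z of the fingertips in the tool frame, in m); z points along the fingers, y is the line along which they close (so a half turn about z gives the same grasp; the last joint's range is limited). The gripper opens to 87 mm and grips with 3 to 60 N. Pads are 19 mm wide; open, the fingers measure 117 mm over their backs; the gripper's body (75 mm by 190 mm) begins 51 mm behind the grasp point.
Start: joints at [-1.302, 0.22, 1.526, -0, 1.395, -0.126], TCP at [0.24, -0.577, 0.292] pointing down, gripper open.
Joint ranges: [-2.98, 2.98], [-0.91, 2.08], [0.09, 2.57], [-1.24, 4.39], [0.2, 2.65], [-2.68, 2.68]. Speed limits (rad/s): [2.57, 2.57, 3.01, 3.14, 3.14, 3.14].

## Interface

Orientations are given as a 3x3 rotation matrix whose columns are the frame's x, y, z axes.
In Python, from workcell import manip gives the robot as it stands. The module is installed in compiled form; this text tells all that it offers.
- The arm moves only by the tool carry_out, never from a script. Its argument "plan" is a list of rows, each a list of 4 numbers: the shift along the tool's x, y, z in m, then the turn about the tool's z in degrees. In form: [[tx, ty, tz, roll], ...]. A call has 1 to 20 rows; each row is the pose to reach, as a shift and turn from the pose commanded when the call began, along the tool's axes at that moment; what a row does not reach only later rows make up. A row lasts 1/12 s, in which the tool goes at most 41.7 mm and 7.16 degrees, less where a joint would pass 70% of its speed; a pose out of reach is approached as far as the arm can. A call with a gripper value outside its range is refused whole. "grip" is the finger opening in m, from 0 to 0.087, set as the call begins (left out, the last holds). The fingers move at their own pace and stop on an object; "newtons" is the grip in N (left out, the last holds). Time passes only in rows, so rows that repeat a pose let the fingers close. It gives the time, the measured TCP pose, the force, the opening and the grip force at its end, in the units of the state.
- manip.get_obs(): the state, without advancing time (a new reading comes with each control period).
- manip.camera(name): name is "side" or "top" or "wrist"; returns a dict with "pixels" (480x640x3 uint8, blue, green, red), "fx", "fy", "cx", "cy" (pixels), "eye" and "orientation" of the camera in the world. Camera axes: x right, y up, looking along -z (the intrinsics and any distortion apply to the point x, -y, -z); pixel columns grow to the right and rows downward; lengths in m; the calibration is good to about 2 mm. A picture is of the moment at which its call begins. There is no depth.
- manip.close_job(): hands the job in; it is judged then, once.
The state is a dict: "time_s": time; "q": joint angles; "qvel": joint speeds; "effort": joint torques, N m; "ee_pos": TCP position; "tool_rot": TCP orientation; "contact_force": force on the tool from outside, world axes, zero at the start; "ft_torque": the same for the moment, N m; "gripper_width": finger opening in m; "gripper_force": force on a finger pad.
Only numpy, scipy, OpenCV 4.12 (cv2) and the standard library are available. Lean on these libraries where they do the work, as an engineer would, in place of code of your own. Each camera call takes 0.05 s, during which the arm holds its last target. There are 200 camera calls.

## Working session

There is one attempt and no reset: what is moved stays moved. The work goes in short steps, Python scripts to look and compute and a tool call to move; the robot and the scene stay as the last step left them, time stands still between calls to the robot, and variables do not carry over. Pictures are saved under pics/ and viewed, at most 10 in all, crops included, and the job is handed in when it is done.

Besides the shell and the picture viewer there is one more tool, called after ">>>" as a command line: name --pt "numbers of a row" for each row, then --argument value for the rest. carry_out: Moves the arm, as the interface text tells. Its arguments: {"type":"object","properties":{"plan":{"type":"array"},"grip":{"type":"number"},"newtons":{"type":"number"}},"required":["plan"]}

```bash
mkdir -p pics
cat > h.py <<'E'
import numpy as np, cv2
from workcell import manip
def ray(c,u,v):
    d=np.array([(u-c["cx"])/c["fx"],-(v-c["cy"])/c["fy"],-1.0])
    return np.array(c["eye"]),np.array(c["orientation"])@d
def onz(c,u,v,z):
    e,d=ray(c,u,v); return e+d*(z-e[2])/d[2]
def proj(c,p):
    q=np.array(c["orientation"]).T@(np.array(p)-np.array(c["eye"]))
    return c["cx"]+c["fx"]*q[0]/-q[2], c["cy"]-c["fy"]*q[1]/-q[2]
E
python3 - <<'E'
from h import *
for n in("top","side"):
    c=manip.camera(n); cv2.imwrite(f"pics/{n}0.png",c["pixels"])
    print(n,{k:(np.round(v,3).tolist()) for k,v in c.items() if k!="pixels"})
o=manip.get_obs(); print({k:np.round(v,3).tolist() for k,v in o.items()})
E
```

```text
top {'fx': 593.984, 'fy': 593.984, 'cx': 318.624, 'cy': 239.595, 'eye': [0.312, 0.063, 1.354], 'orientation': [[-0.004, 0.987, -0.158], [-1.0, -0.006, -0.01], [-0.011, 0.158, 0.987]]}
side {'fx': 493.818, 'fy': 493.818, 'cx': 311.977, 'cy': 245.847, 'eye': [-0.037, 1.018, 0.516], 'orientation': [[-0.877, 0.171, -0.449], [-0.481, -0.339, 0.809], [-0.014, 0.925, 0.38]]}
{'time_s': 0.1, 'q': [-1.302, 0.221, 1.527, -0.0, 1.395, -0.126], 'qvel': [-0.0, -0.0, -0.002, -0.002, 0.0, 0.001], 'effort': [0.0, -49.595, -38.852, 0.07, 0.052, -0.0], 'ee_pos': [0.24, -0.576, 0.291], 'tool_rot': [[0.923, 0.385, -0.0], [0.385, -0.923, 0.002], [0.0, -0.002, -1.0]], 'contact_force': [0.42, 0.6, -0.034], 'ft_torque': [-0.044, -0.032, 0.015], 'gripper_force': 0.0, 'gripper_width': 0.087}
```

View pics/top0.png

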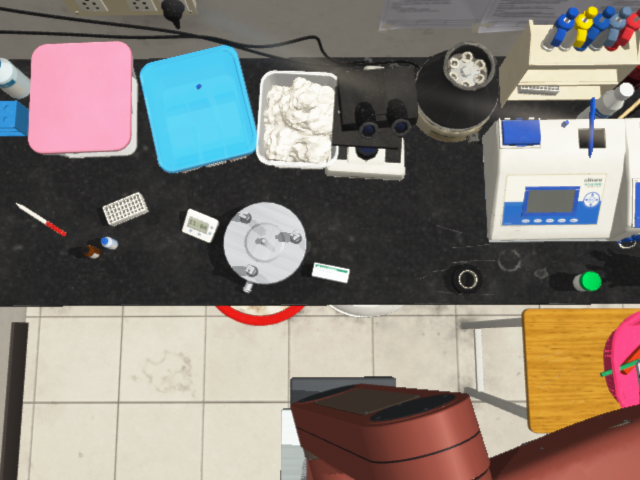

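View pics/side0.png

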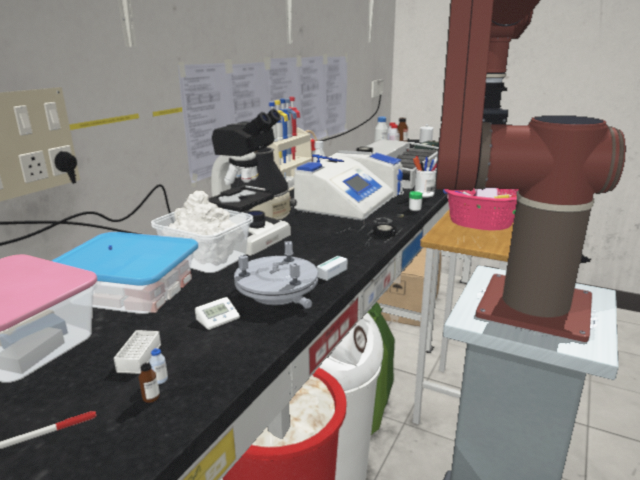

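Top view: the holder is centred near (264,243) and the spout end is at (248,287). The spout screw is near (250,271). Going anticlockwise, the second is near (294,238) and the third near (243,217). The timer is at (200,225), the carton at (331,272) and the tape at (467,278). I'll zoom in next.

Run:
```python
from h import *
im=cv2.imread("pics/top0.png")
cv2.imwrite("pics/topz.png",cv2.resize(im[190:305,175:360],None,fx=4.3,fy=4.3,interpolation=cv2.INTER_CUBIC))
c=manip.camera("top")
for n,u,v,z in(("ctr rim",264,243.5,.05),("spout",248,288,.018),("s1",251,271,.094),("s2",294,238,.094),("s3",245,217,.094)):
    print(n,onz(c,u,v,z).round(4))
```

```text
ctr rim [0.5125 0.198  0.05  ]
spout [0.4163 0.2362 0.018 ]
s1 [0.4466 0.2205 0.094 ]
s2 [0.5173 0.129  0.094 ]
s3 [0.564  0.2352 0.094 ]
```

View pics/topz.png

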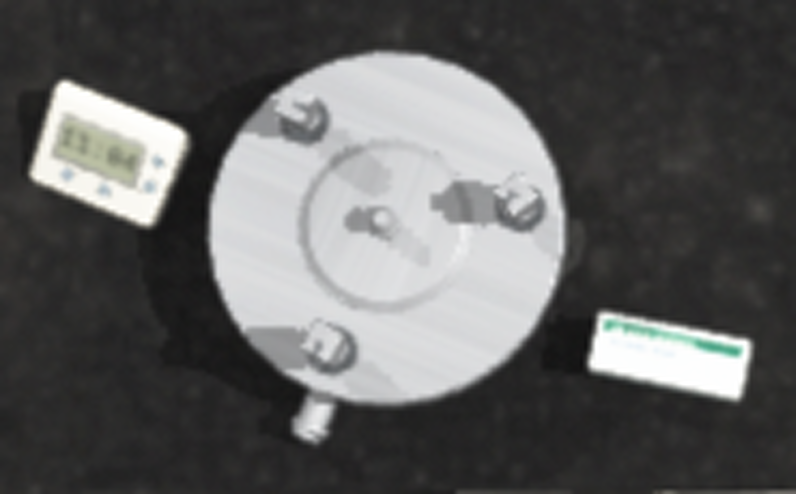

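The zoom gives z-up ridge directions only coarsely, so I'll go over the holder and measure with the wrist camera.

>>> carry_out --pt "0.34 -0.266 0 -50" --pt "0.34 -0.266 0 -50" --pt "0.34 -0.266 0 -50" --pt "0.34 -0.266 0 -50" --pt "0.34 -0.266 0 -50" --pt "0.34 -0.266 0 -50" --pt "0.34 -0.266 0 -50" --pt "0.34 -0.266 0 -50" --pt "0.34 -0.266 0 -50" --pt "0.493 -0.636 0 -90" --pt "0.493 -0.636 0 -90" --pt "0.493 -0.636 0 -90" --pt "0.493 -0.636 0 -90" --pt "0.493 -0.636 0 -90" --pt "0.493 -0.636 0 -90" --pt "0.493 -0.636 0 -90" --pt "0.493 -0.636 0 -90" --pt "0.493 -0.636 0 -90" --pt "0.493 -0.636 0 -90" --pt "0.493 -0.636 0 -90" --grip 0.045 --newtons 40

```text
time_s: 1.82
ee_pos: [0.4502, 0.2026, 0.2922]
tool_rot: [[-0.386, 0.923, 0.0], [0.923, 0.386, 0.001], [0.0, 0.0, -1.0]]
contact_force: [0.5, -0.3, 0.0]
gripper_width: 0.0448
gripper_force: 0.0
```

Run:
```python
from h import *
o=manip.get_obs(); print({k:np.round(v,4).tolist() for k,v in o.items()})
c=manip.camera("wrist"); cv2.imwrite("pics/w1.png",c["pixels"])
np.save("w1.npy",c,allow_pickle=True)
print({k:np.round(v,4).tolist() for k,v in c.items() if k!="pixels"})
for p in([.4466,.2205,.094],[.5173,.129,.094],[.564,.2352,.094]): print(np.round(proj(c,p)))
```

```text
{'time_s': 1.8167, 'q': [0.2627, -0.0984, 1.8604, 0.0005, 1.3792, -0.1333], 'qvel': [0.7919, 0.4546, -0.4164, -0.0157, -0.0422, 0.7813], 'effort': [-2.5926, -36.304, -36.3557, 0.2958, 0.2489, -0.8109], 'ee_pos': [0.4502, 0.2026, 0.2922], 'tool_rot': [[-0.3857, 0.9226, 0.0002], [0.9226, 0.3857, 0.0006], [0.0005, 0.0004, -1.0]], 'contact_force': [0.5181, -0.3024, 0.0137], 'ft_torque': [0.0122, -0.1983, -0.029], 'gripper_force': 0.0, 'gripper_width': 0.0448}
{'fx': 362.5202, 'fy': 362.5202, 'cx': 318.9366, 'cy': 237.4962, 'eye': [0.4203, 0.2728, 0.3848], 'orientation': [[0.9225, -0.3703, -0.109], [0.386, 0.8849, 0.2605], [-0.0, -0.2824, 0.9593]]}
[324. 205.]
[357. 327.]
[459. 243.]
```

View pics/w1.png

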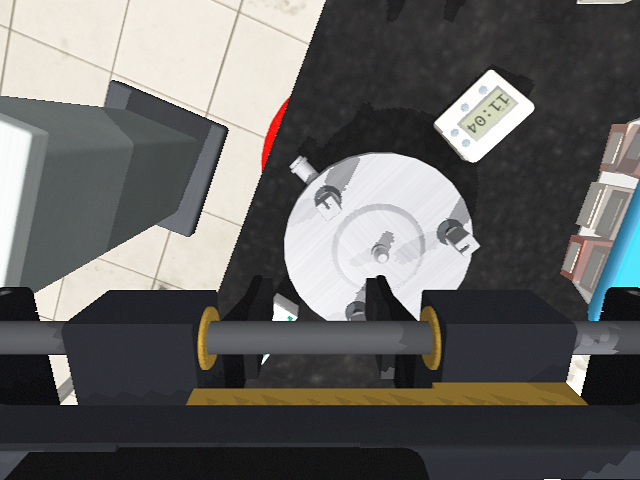

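The wrist view shows the spout screw head at about (328,203), the third at (460,240), and the second hidden by a finger near (357,313). Spout end is at (298,165). I'll shift the camera over the holder and take a closer look at all three.

>>> carry_out --pt "-0.11 0.03 0.02 0" --pt "-0.11 0.03 0.02 0" --pt "-0.11 0.03 0.02 0" --pt "-0.11 0.03 0.02 0" --pt "-0.11 0.03 0.02 0" --pt "-0.11 0.03 0.02 0" --pt "-0.11 0.03 0.02 0" --pt "-0.11 0.03 0.02 0"

```text
time_s: 2.53
ee_pos: [0.5204, 0.1106, 0.2726]
tool_rot: [[-0.386, 0.923, 0.0], [0.923, 0.386, 0.0], [0.0, 0.0, -1.0]]
contact_force: [0.6, 0.6, -0.1]
gripper_width: 0.045
gripper_force: 0.0
```

Run:
```python
from h import *
o=manip.get_obs(); print(o["ee_pos"],o["qvel"].round(3) if hasattr(o["qvel"],"round") else o["qvel"])
c=manip.camera("wrist"); np.save("w2.npy",c,allow_pickle=True); im=c["pixels"]; cv2.imwrite("pics/w2.png",im)
t=[]
for p in([.4466,.2205,.094],[.5173,.129,.094],[.564,.2352,.094]):
    u,v=np.round(proj(c,p)).astype(int); print(u,v)
    t.append(cv2.resize(im[max(v-22,0):v+22,u-22:u+22],(264,264),interpolation=cv2.INTER_CUBIC))
cv2.imwrite("pics/w2z.png",np.hstack(t))
```

```text
[0.52038245 0.11061821 0.27258975] [ 0.002 -0.002 -0.001 -0.002 -0.002 -0.001]
282 48
325 210
446 98
```

View pics/w2z.png

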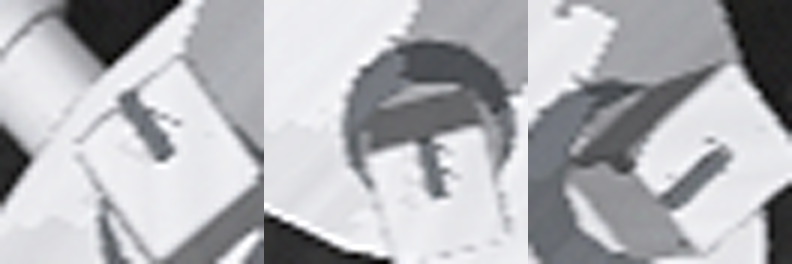

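Run:
```python
from h import *
c=np.load("w2.npy",allow_pickle=True).item()
o=[(282,48,0),(325,210,264),(446,98,528)]
C=[[(185,58),(262,178),(160,262),(75,145)],[(362,152),(487,125),(514,242)],[(632,150),(732,62),(798,175),(705,253)]]
R=[[(122,95),(168,158)],[(424,140),(437,195)],[(727,153),(668,203)]]
for (u,v,k),cs,r in zip(o,C,R):
    P=[onz(c,u-22+(a-k+.5)/6-.5,v-22+(b+.5)/6-.5,.094)[:2] for a,b in cs]
    Q=[onz(c,u-22+(a-k+.5)/6-.5,v-22+(b+.5)/6-.5,.094)[:2] for a,b in r]
    ctr=(P[0]+P[2])/2 if len(P)==3 else np.mean(P,0)
    e=[P[i+1]-P[i] for i in range(len(P)-1)]
    print("ctr",ctr.round(4),"len",[round(np.hypot(*x)*1e3,1) for x in e],"edge deg mod90",[round(np.degrees(np.arctan2(x[1],x[0]))%90,1) for x in e],"ridge",(np.degrees(np.arctan2(*(Q[1]-Q[0])[::-1]))).round(1))
ctr=[]
```

```text
ctr [0.4515 0.2196] len [np.float64(14.8), np.float64(14.6), np.float64(15.2)] edge deg mod90 [np.float64(57.5), np.float64(59.3), np.float64(60.2)] ridge -29.3
ctr [0.5251 0.1235] len [np.float64(16.3), np.float64(15.8)] edge deg mod90 [np.float64(35.2), np.float64(36.4)] ridge -53.8
ctr [0.5713 0.2353] len [np.float64(14.3), np.float64(15.3), np.float64(13.2)] edge deg mod90 [np.float64(64.6), np.float64(59.1), np.float64(63.7)] ridge -116.3
```

>>> carry_out --pt "0.1272 -0.0215 0.05 -37.3" --pt "0.1272 -0.0215 0.05 -37.3" --pt "0.1272 -0.0215 0.05 -37.3" --pt "0.1272 -0.0215 0.05 -37.3" --pt "0.1272 -0.0215 0.05 -37.3" --pt "0.1272 -0.0215 0.05 -37.3" --pt "0.1272 -0.0215 0.05 -37.3" --pt "0.1272 -0.0215 0.05 -37.3"

```text
time_s: 3.25
ee_pos: [0.4518, 0.2195, 0.2226]
tool_rot: [[-0.865, 0.501, 0.001], [0.501, 0.865, 0.0], [-0.0, 0.001, -1.0]]
contact_force: [0.0, 0.0, -1.1]
gripper_width: 0.045
gripper_force: 0.0
```

Run:
```python
from h import *
o=manip.get_obs(); print(o["ee_pos"])
c=manip.camera("wrist"); np.save("w3.npy",c,allow_pickle=True); cv2.imwrite("pics/w3.png",c["pixels"])
print(proj(c,[.4515,.2196,.094]),np.array(o["ee_pos"])-[.4515,.2196,.132])
```

```text
[0.45180506 0.21948946 0.22260382]
(np.float64(320.68158666332204), np.float64(254.34961976584958)) [ 0.00030506 -0.00011054  0.09060382]
```

View pics/w3.png

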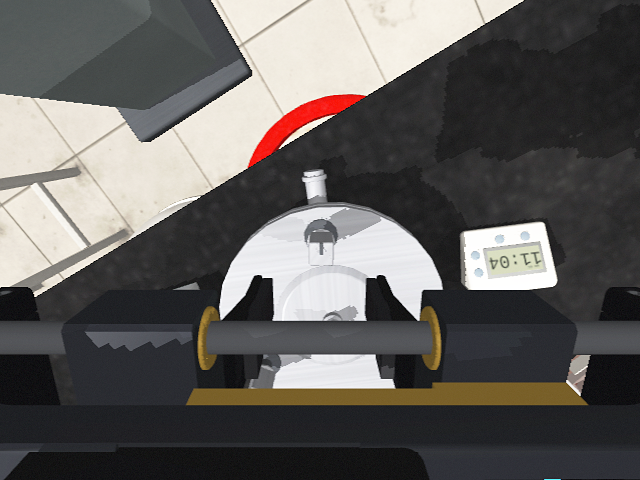

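The head is face-on to the tool at about (321,249), between the open fingers and square to them. I'll check its position from this closer view.

Run:
```python
from h import *
c=np.load("w3.npy",allow_pickle=True).item(); im=c["pixels"]; g=cv2.cvtColor(im,cv2.COLOR_BGR2GRAY)
cv2.imwrite("pics/w3z.png",cv2.resize(im[210:285,280:365],None,fx=7,fy=7,interpolation=cv2.INTER_NEAREST))
```

```text
(no output)
```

View pics/w3z.png

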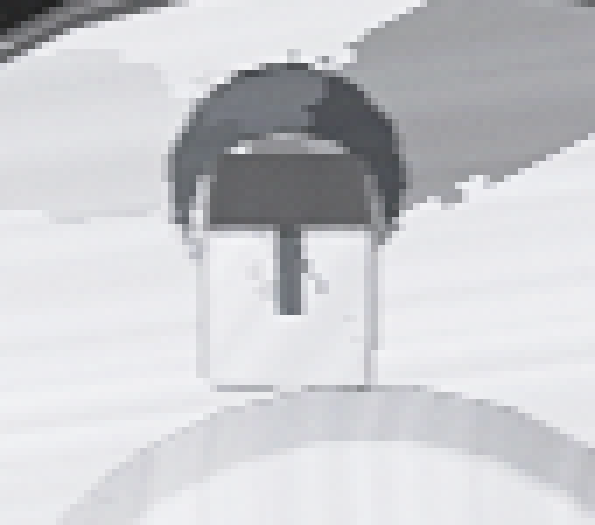

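The zoom gives face u 309.7–333 and v 242.6–265, so the centre is (321.3,253.9) against a prediction of (320.7,254.3), and it is square to the tool. I'll descend and grip.

>>> carry_out --pt "0 0 0.03 0" --pt "0 0 0.06 0" --pt "0 0 0.08 0" --pt "0 0 0.09 0" --pt "0 0 0.09 0" --pt "0 0 0.09 0"

```text
time_s: 3.8
ee_pos: [0.4523, 0.2189, 0.1326]
tool_rot: [[-0.865, 0.502, -0.0], [0.502, 0.865, -0.0], [0.0, -0.0, -1.0]]
contact_force: [0.1, -0.1, 0.6]
gripper_width: 0.0453
gripper_force: 0.0
```

>>> carry_out --pt "0 0 0 0" --pt "0 0 0 0" --pt "0 0 0 0" --pt "0 0 0 0" --pt "0 0 0 0" --pt "0 0 0 0" --pt "0 0 0 0" --pt "0 0 0 0" --grip 0.0 --newtons 40

```text
time_s: 4.47
ee_pos: [0.4531, 0.2199, 0.1331]
tool_rot: [[-0.865, 0.502, 0.003], [0.502, 0.865, 0.002], [-0.001, 0.003, -1.0]]
contact_force: [1.8, 5.2, -0.2]
gripper_width: 0.0155
gripper_force: 40.0
```

>>> carry_out --pt "0 0 0 6" --pt "0 0 0 12" --pt "0 0 0 18" --pt "0 0 0 24" --pt "0 0 0 30" --pt "0 0 0 36" --pt "0 0 0 42" --pt "0 0 0 48" --pt "0 0 0 54" --pt "0 0 0 60" --pt "0 0 0 66" --pt "0 0 0 72" --pt "0 0 0 78" --pt "0 0 0 84" --pt "0 0 0 90" --pt "0 0 0 90" --pt "0 0 0 90" --pt "0 0 0 90"

```text
time_s: 5.97
ee_pos: [0.4504, 0.2193, 0.1329]
tool_rot: [[0.501, 0.865, -0.004], [0.865, -0.501, 0.0], [-0.002, -0.004, -1.0]]
contact_force: [-9.7, 0.1, 11.7]
gripper_width: 0.0157
gripper_force: 40.0
```

>>> carry_out --pt "0 0 0 0" --pt "0 0 0 0" --pt "0 0 0 0" --pt "0 0 0 0" --pt "0 0 0 0" --pt "0 0 0 0" --grip 0.045

```text
time_s: 6.47
ee_pos: [0.4522, 0.2188, 0.1322]
tool_rot: [[0.501, 0.865, 0.0], [0.865, -0.501, -0.0], [-0.0, 0.0, -1.0]]
contact_force: [1.0, -0.1, -0.3]
gripper_width: 0.0428
gripper_force: 0.0
```

>>> carry_out --pt "0 0 -0.03 0" --pt "0 0 -0.06 0" --pt "0 0 -0.09 0" --pt "0 0 -0.09 0" --pt "0 0 -0.09 0" --pt "0 0 -0.09 0"

```text
time_s: 6.97
ee_pos: [0.4518, 0.2188, 0.2218]
tool_rot: [[0.501, 0.865, -0.0], [0.865, -0.501, -0.0], [-0.0, -0.0, -1.0]]
contact_force: [-0.8, -0.9, -0.4]
gripper_width: 0.045
gripper_force: 0.0
```

Run:
```python
from h import *
c=manip.camera("wrist"); np.save("w4.npy",c,allow_pickle=True); im=c["pixels"]
u,v=proj(c,[.4515,.2196,.094]);print(u,v); u=int(u);v=int(v)
cv2.imwrite("pics/w4z.png",cv2.resize(im[v-40:v+35,u-42:u+43],None,fx=7,fy=7,interpolation=cv2.INTER_NEAREST))
```

```text
316.7070164429091 253.6679284581511
```

View pics/w4z.png

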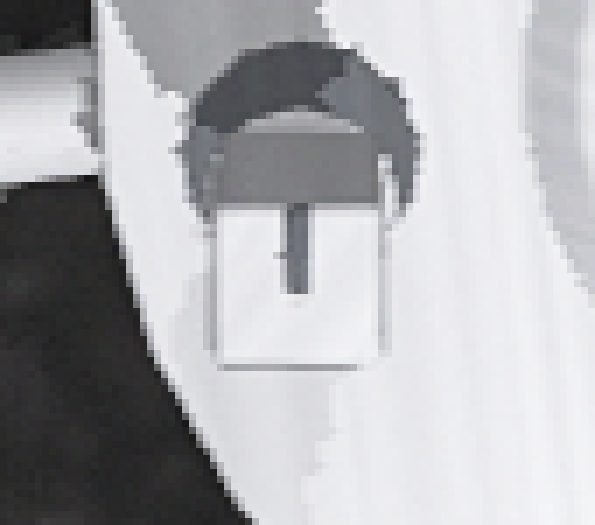

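The ridge has followed the tool exactly, so the first quarter turn is done and the head is free. Next I'll wind back, take the head afresh (with a small centring fix) and turn again.

>>> carry_out --pt "0.0014 -0.0015 0 -90" --pt "0.0014 -0.0015 0 -90" --pt "0.0014 -0.0015 0 -90" --pt "0.0014 -0.0015 0 -90" --pt "0.0014 -0.0015 0 -90" --pt "0.0014 -0.0015 0 -90" --pt "0.0014 -0.0015 0 -90" --pt "0.0014 -0.0015 0 -90" --pt "0.0014 -0.0015 0 -90" --pt "0.0014 -0.0015 0 -90" --pt "0.0014 -0.0015 0 -90" --pt "0.0014 -0.0015 0 -90" --pt "0.0014 -0.0015 0 -90" --pt "0.0014 -0.0015 0.03 -90" --pt "0.0014 -0.0015 0.06 -90" --pt "0.0014 -0.0015 0.08 -90" --pt "0.0014 -0.0015 0.09 -90" --pt "0.0014 -0.0015 0.09 -90" --pt "0.0014 -0.0015 0.09 -90"

```text
time_s: 8.6
ee_pos: [0.4509, 0.2207, 0.1315]
tool_rot: [[-0.865, 0.501, -0.002], [0.501, 0.865, -0.001], [0.002, -0.002, -1.0]]
contact_force: [0.9, 0.1, 0.3]
gripper_width: 0.0449
gripper_force: 0.0
```

>>> carry_out --pt "0 0 0 0" --pt "0 0 0 0" --pt "0 0 0 0" --pt "0 0 0 0" --pt "0 0 0 0" --pt "0 0 0 0" --pt "0 0 0 0" --pt "0 0 0 0" --grip 0.0

```text
time_s: 9.27
ee_pos: [0.4519, 0.2209, 0.1329]
tool_rot: [[-0.865, 0.501, 0.001], [0.501, 0.865, 0.0], [-0.001, 0.001, -1.0]]
contact_force: [-1.5, -1.7, 5.8]
gripper_width: 0.0163
gripper_force: 40.0
```

>>> carry_out --pt "0 0 0 6" --pt "0 0 0 12" --pt "0 0 0 18" --pt "0 0 0 24" --pt "0 0 0 30" --pt "0 0 0 36" --pt "0 0 0 42" --pt "0 0 0 48" --pt "0 0 0 54" --pt "0 0 0 60" --pt "0 0 0 66" --pt "0 0 0 72" --pt "0 0 0 78" --pt "0 0 0 84" --pt "0 0 0 90" --pt "0 0 0 90" --pt "0 0 0 90" --pt "0 0 0 90"

```text
time_s: 10.77
ee_pos: [0.451, 0.2207, 0.1328]
tool_rot: [[0.501, 0.865, -0.002], [0.865, -0.501, -0.001], [-0.001, -0.001, -1.0]]
contact_force: [-5.2, -2.1, 9.7]
gripper_width: 0.0159
gripper_force: 40.0
```

>>> carry_out --pt "0 0 0 0" --pt "0 0 0 0" --pt "0 0 0 0" --pt "0 0 0 0" --pt "0 0 0 0" --pt "0 0 0 0" --grip 0.045

```text
time_s: 11.27
ee_pos: [0.4514, 0.2209, 0.132]
tool_rot: [[0.501, 0.865, -0.0], [0.865, -0.501, -0.0], [-0.0, -0.0, -1.0]]
contact_force: [-0.9, -0.9, -0.5]
gripper_width: 0.0429
gripper_force: 0.0
```

>>> carry_out --pt "0 0 -0.03 0" --pt "0 0 -0.06 0" --pt "0 0 -0.09 0" --pt "0 0 -0.09 0" --pt "0 0 -0.09 0" --pt "0 0 -0.09 0"

```text
time_s: 11.77
ee_pos: [0.4512, 0.2208, 0.2217]
tool_rot: [[0.501, 0.865, -0.0], [0.865, -0.501, -0.0], [-0.0, -0.0, -1.0]]
contact_force: [-0.0, -0.8, 0.5]
gripper_width: 0.0452
gripper_force: 0.0
```

Run:
```python
from h import *
c=manip.camera("wrist"); np.save("w5.npy",c,allow_pickle=True); im=c["pixels"]
u,v=proj(c,[.4515,.2196,.094]);print(u,v); u=int(u);v=int(v)
cv2.imwrite("pics/w5z.png",cv2.resize(im[v-40:v+35,u-42:u+43],None,fx=7,fy=7,interpolation=cv2.INTER_NEAREST))
# ridge check: dark pixels within top face, centroid relative to face centre
g=cv2.cvtColor(im,cv2.COLOR_BGR2GRAY)[v-9:v+10,u-9:u+10]; print(g[::2,::2])
```

```text
319.19434984709676 255.7704192671703
[[234 233 237 239 240 241 240 245 244 243]
 [233 230 230 232 235 228 237 236 239 241]
 [235 235 233 231 232 235 237 237 237 239]
 [232 234 236 235 234 236 197 239 240 243]
 [229 231 233 237 206 126 207 205 169 134]
 [228 231 231 234 230 115 121 121 121 123]
 [230 229 230 232 214 148 155 152 149 153]
 [232 232 230 231 233 237 224 236 242 236]
 [233 233 233 232 224 227 235 237 240 237]
 [232 235 235 234 234 233 234 234 237 240]]
```

The ridge has gone from image-up to image-right at the same tool pose, so the second quarter turn is done. Now I'll move over screw two.

>>> carry_out --pt "-0.046 0.112 0 -66" --pt "-0.046 0.112 0 -66" --pt "-0.046 0.112 0 -66" --pt "-0.046 0.112 0 -66" --pt "-0.046 0.112 0 -66" --pt "-0.046 0.112 0 -66" --pt "-0.046 0.112 0 -66" --pt "-0.046 0.112 0 -66" --pt "-0.046 0.112 0 -66" --pt "-0.046 0.112 0 -66" --pt "-0.046 0.112 0 -66" --pt "-0.046 0.112 0 -66"

```text
time_s: 12.82
ee_pos: [0.5245, 0.1249, 0.2206]
tool_rot: [[-0.585, 0.811, -0.003], [0.811, 0.585, -0.0], [0.001, -0.002, -1.0]]
contact_force: [0.3, 0.2, 0.6]
gripper_width: 0.0449
gripper_force: 0.0
```

Run:
```python
from h import *
c=manip.camera("wrist"); im=c["pixels"]
u,v=proj(c,[.5251,.1235,.094]);print(u,v); u=int(u);v=int(v)
cv2.imwrite("pics/w6z.png",cv2.resize(im[v-40:v+35,u-42:u+43],None,fx=7,fy=7,interpolation=cv2.INTER_NEAREST))
print(manip.get_obs()["ee_pos"])
```

```text
320.1898154670552 257.6571259330851
[0.52468772 0.12489296 0.22093355]
```

View pics/w6z.png

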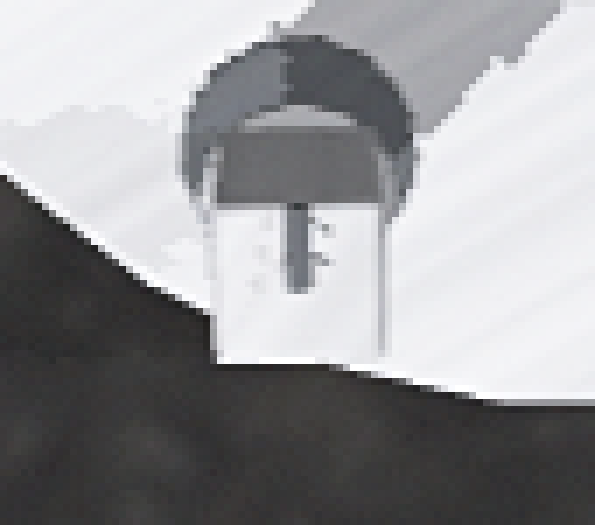

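The second head is square to the tool, with its face centre at (320.6,257.6), as predicted. I'll grip and turn.

>>> carry_out --pt "0 0 0.03 0" --pt "0 0 0.06 0" --pt "0 0 0.08 0" --pt "0 0 0.089 0" --pt "0 0 0.089 0" --pt "0 0 0.089 0"

```text
time_s: 13.37
ee_pos: [0.5254, 0.125, 0.1333]
tool_rot: [[-0.586, 0.81, -0.001], [0.81, 0.586, -0.0], [0.0, -0.001, -1.0]]
contact_force: [1.1, 0.2, -0.2]
gripper_width: 0.0448
gripper_force: 0.0
```

>>> carry_out --pt "0 0 0 0" --pt "0 0 0 0" --pt "0 0 0 0" --pt "0 0 0 0" --pt "0 0 0 0" --pt "0 0 0 0" --pt "0 0 0 0" --pt "0 0 0 0" --grip 0.0

```text
time_s: 14.03
ee_pos: [0.5254, 0.1247, 0.1338]
tool_rot: [[-0.587, 0.81, 0.0], [0.81, 0.587, -0.0], [-0.0, -0.0, -1.0]]
contact_force: [-3.3, -2.0, 5.9]
gripper_width: 0.016
gripper_force: 40.0
```

>>> carry_out --pt "0 0 0 6" --pt "0 0 0 12" --pt "0 0 0 18" --pt "0 0 0 24" --pt "0 0 0 30" --pt "0 0 0 36" --pt "0 0 0 42" --pt "0 0 0 48" --pt "0 0 0 54" --pt "0 0 0 60" --pt "0 0 0 66" --pt "0 0 0 72" --pt "0 0 0 78" --pt "0 0 0 84" --pt "0 0 0 90" --pt "0 0 0 90" --pt "0 0 0 90" --pt "0 0 0 90"

```text
time_s: 15.53
ee_pos: [0.5248, 0.1249, 0.1338]
tool_rot: [[0.81, 0.587, -0.002], [0.587, -0.81, -0.0], [-0.002, -0.001, -1.0]]
contact_force: [-5.6, -1.6, 8.7]
gripper_width: 0.0155
gripper_force: 40.0
```

>>> carry_out --pt "0 0 0 0" --pt "0 0 0 0" --pt "0 0 0 0" --pt "0 0 0 0" --pt "0 0 0 0" --pt "0 0 0 0" --grip 0.045

```text
time_s: 16.03
ee_pos: [0.5253, 0.125, 0.1331]
tool_rot: [[0.81, 0.587, -0.0], [0.587, -0.81, 0.0], [-0.0, -0.0, -1.0]]
contact_force: [0.2, 1.2, -0.4]
gripper_width: 0.0432
gripper_force: 0.0
```

>>> carry_out --pt "0 0 -0.03 0" --pt "0 0 -0.06 0" --pt "0 0 -0.09 0" --pt "0 0 -0.09 0" --pt "0 0 -0.09 0" --pt "0 0 -0.09 0"

```text
time_s: 16.53
ee_pos: [0.525, 0.1249, 0.2227]
tool_rot: [[0.81, 0.587, -0.0], [0.587, -0.81, -0.0], [-0.0, -0.0, -1.0]]
contact_force: [-0.9, 0.1, -0.7]
gripper_width: 0.0449
gripper_force: 0.0
```

Run:
```python
from h import *
c=manip.camera("wrist"); im=c["pixels"]
u,v=proj(c,[.5251,.1235,.094]);print(u,v); u=int(u);v=int(v)
g=cv2.cvtColor(im,cv2.COLOR_BGR2GRAY)[v-13:v+14,u-13:u+14]; print(g[::2,::2])
c=manip.camera("top"); 
for n,u,v,z in(("tissue",298,165,.08),("bluefront",250,160,.08)): print(n,onz(c,u,v,z).round(3))
o=manip.get_obs(); R=np.array(o["tool_rot"]); d=np.array([.5713,.2353+.0013,0.222])-o["ee_pos"]
print("to s3 tool",(R.T@d).round(4),"yaw",np.degrees(np.arctan2(R[1,0],R[0,0])))
```

```text
318.96095243108346 255.71891526371724
[[124 118 114 116 117 117 116 116 114 112 111 113 111 193]
 [127 109 141 142 145 136 117  96 135 145 152 159 162 184]
 [130 156 227 227 227 199 144 107 200 224 225 225 222 195]
 [232 149 224 221 219 225 138 104 200 223 221 218 215 192]
 [226 157 225 218 220 225 106 104 200 221 218 218 214 205]
 [225 154 222 219 220 178 141 102 184 219 216 218 215 217]
 [222 162 221 219 218 219 136 101 201 217 215 215 218 202]
 [223 160 222 217 214 218 166  94 205 215 213 216 219 204]
 [224 160 221 213 213 220 222 221 202 214 215 218 221 206]
 [225 159 219 212 218 219 218 215 203 213 216 220 221 202]
 [224 153 217 215 219 220 216 211 214 215 221 221 217 203]
 [223 152 219 217 219 216 212 212 213 218 220 220 216 227]
 [221 190 210 211 211 204 204 207 211 216 213 210 220  71]
 [221 221 224 225 214 204 205 209 210 209 211 212 130  42]]
tissue [0.684 0.121 0.08 ]
bluefront [0.696 0.228 0.08 ]
to s3 tool [ 0.1036 -0.063  -0.0007] yaw 35.918752858463
```

The second screw is done: its ridge still points image-up in the tool frame after a 90° turn. Now the third screw. I'll approach it at yaw 243° so the gripper body swings clear of the boxes behind.

>>> carry_out --pt "0.1036 -0.063 0 -117" --pt "0.1036 -0.063 0 -117" --pt "0.1036 -0.063 0 -117" --pt "0.1036 -0.063 0 -117" --pt "0.1036 -0.063 0 -117" --pt "0.1036 -0.063 0 -117" --pt "0.1036 -0.063 0 -117" --pt "0.1036 -0.063 0 -117" --pt "0.1036 -0.063 0 -117" --pt "0.1036 -0.063 0 -117" --pt "0.1036 -0.063 0 -117" --pt "0.1036 -0.063 0 -117" --pt "0.1036 -0.063 0 -117" --pt "0.1036 -0.063 0 -117" --pt "0.1036 -0.063 0 -117" --pt "0.1036 -0.063 0 -117" --pt "0.1036 -0.063 0 -117" --pt "0.1036 -0.063 0 -117"

```text
time_s: 18.13
ee_pos: [0.5714, 0.2365, 0.2212]
tool_rot: [[-0.891, 0.454, -0.003], [0.454, 0.891, -0.001], [0.002, -0.002, -1.0]]
contact_force: [0.1, 0.2, -0.6]
gripper_width: 0.0453
gripper_force: 0.0
```

>>> carry_out --pt "0 0 0 -90" --pt "0 0 0 -90" --pt "0 0 0 -90" --pt "0 0 0 -90" --pt "0 0 0 -90" --pt "0 0 0 -90" --pt "0 0 0 -90" --pt "0 0 0 -90" --pt "0 0 0 -90" --pt "0 0 0 -90" --pt "0 0 0 -90" --pt "0 0 0 -90" --pt "0 0 0 -90" --pt "0 0 0 -90" --pt "0 0 0 -90"

```text
time_s: 19.38
ee_pos: [0.5719, 0.2366, 0.2222]
tool_rot: [[-0.459, -0.889, -0.002], [-0.889, 0.459, -0.0], [0.001, 0.001, -1.0]]
contact_force: [0.0, 0.4, -0.3]
gripper_width: 0.0451
gripper_force: 0.0
```

Run:
```python
from h import *
c=manip.camera("wrist"); im=c["pixels"]
u,v=proj(c,[.5713,.2353,.094]);print(u,v); u=int(u);v=int(v)
cv2.imwrite("pics/w7z.png",cv2.resize(im[v-40:v+35,u-42:u+43],None,fx=7,fy=7,interpolation=cv2.INTER_NEAREST))
o=manip.get_obs(); print(o["ee_pos"],o["q"])
```

```text
319.45730315497826 256.27786943322224
[0.57191553 0.23664848 0.22237541] [ 2.64977153e-01  2.63223527e-01  1.61007486e+00  4.49475181e-05
  1.26971098e+00 -2.40049468e+00]
```

View pics/w7z.png

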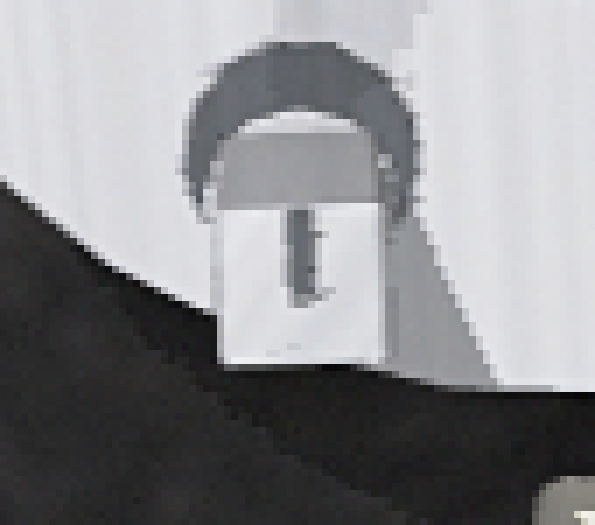

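The third head is square to the tool and centred at about (320,257). I'll grip and turn.

>>> carry_out --pt "0 0 0.03 0" --pt "0 0 0.06 0" --pt "0 0 0.08 0" --pt "0 0 0.09 0" --pt "0 0 0.09 0" --pt "0 0 0.09 0"

```text
time_s: 19.93
ee_pos: [0.5723, 0.2368, 0.1333]
tool_rot: [[-0.456, -0.89, -0.001], [-0.89, 0.456, -0.0], [0.0, 0.0, -1.0]]
contact_force: [-0.1, -0.0, 0.1]
gripper_width: 0.0452
gripper_force: 0.0
```

>>> carry_out --pt "0 0 0 0" --pt "0 0 0 0" --pt "0 0 0 0" --pt "0 0 0 0" --pt "0 0 0 0" --pt "0 0 0 0" --pt "0 0 0 0" --pt "0 0 0 0" --grip 0.0

```text
time_s: 20.6
ee_pos: [0.5717, 0.2375, 0.1339]
tool_rot: [[-0.455, -0.89, -0.001], [-0.89, 0.455, 0.001], [-0.0, 0.001, -1.0]]
contact_force: [-5.0, 2.2, 5.1]
gripper_width: 0.0164
gripper_force: 40.0
```

>>> carry_out --pt "0 0 0 6" --pt "0 0 0 12" --pt "0 0 0 18" --pt "0 0 0 24" --pt "0 0 0 30" --pt "0 0 0 36" --pt "0 0 0 42" --pt "0 0 0 48" --pt "0 0 0 54" --pt "0 0 0 60" --pt "0 0 0 66" --pt "0 0 0 72" --pt "0 0 0 78" --pt "0 0 0 84" --pt "0 0 0 90" --pt "0 0 0 90" --pt "0 0 0 90" --pt "0 0 0 90"

```text
time_s: 22.1
ee_pos: [0.572, 0.237, 0.134]
tool_rot: [[-0.891, 0.455, -0.001], [0.455, 0.891, 0.0], [0.001, -0.0, -1.0]]
contact_force: [-3.6, 0.0, 4.9]
gripper_width: 0.0159
gripper_force: 40.0
```

>>> carry_out --pt "0 0 0 0" --pt "0 0 0 0" --pt "0 0 0 0" --pt "0 0 0 0" --pt "0 0 0 0" --pt "0 0 0 0" --grip 0.045

```text
time_s: 22.6
ee_pos: [0.5723, 0.2367, 0.1331]
tool_rot: [[-0.89, 0.455, -0.0], [0.455, 0.89, -0.0], [-0.0, -0.0, -1.0]]
contact_force: [-0.2, 0.2, 0.4]
gripper_width: 0.0429
gripper_force: 0.0
```

>>> carry_out --pt "0 0 -0.03 0" --pt "0 0 -0.06 0" --pt "0 0 -0.09 0" --pt "0 0 -0.09 0" --pt "0 0 -0.09 0" --pt "0 0 -0.09 0"

```text
time_s: 23.1
ee_pos: [0.5721, 0.2366, 0.2229]
tool_rot: [[-0.89, 0.455, -0.0], [0.455, 0.89, -0.0], [0.0, -0.0, -1.0]]
contact_force: [-0.1, -0.5, -0.1]
gripper_width: 0.0446
gripper_force: 0.0
```

Run:
```python
from h import *
c=manip.camera("wrist"); im=c["pixels"]
u,v=proj(c,[.5713,.2353,.094]);print(u,v); u=int(u);v=int(v)
g=cv2.cvtColor(im,cv2.COLOR_BGR2GRAY)[v-13:v+14,u-13:u+14]; print(g[::2,::2])
```

```text
318.52991479914596 254.76208209346356
[[142 170  95  98  98  98  99  97  97  95  95  96  95 133]
 [180 166 135 146 151 148 120 100 153 166 180 187 191 141]
 [188 226 240 241 224 237 201 112 198 232 232 231 232 153]
 [225 220 236 235 224 218 194 111 199 232 232 218 229 150]
 [229 220 236 232 232 227 196 112 202 149 231 225 228 173]
 [230 223 234 232 232 223 174 114 203 232 199 224 228 172]
 [231 217 231 233 230 228 192 111 200 229 225 225 228 174]
 [230 226 232 231 228 228 206 138 201 225 226 226 232 177]
 [228 224 231 230 227 231 233 230 228 225 224 226 232 177]
 [228 221 230 229 230 231 230 227 226 225 226 229 232 175]
 [226 218 228 228 230 231 228 226 225 225 227 230 232 174]
 [229 219 227 231 232 229 226 225 225 227 229 228 228 179]
 [230 219 224 228 224 222 219 217 219 220 235 241 245 221]
 [224 225 226 230 228 231 228 228 228 228 226 228 233 106]]
```

The third screw's ridge also followed the tool through 90°. The gripper is clear, so I'm handing in.

```bash
python3 -c "
from workcell import manip
print(manip.close_job())"
```

```text
the job is handed in; nothing more can be done
None
```

All three clamp screws are tightened clockwise in order: the spout screw two quarter turns with a fresh grip between, then the second and third one quarter turn each; the job was handed in at about 23 s, with the timer, carton and tape never approached.

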